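# Clamp a gessoed board in the hold-down rail with the indexing lever

## Task

Slide the white board home so that its long edge lies flush against the fence rail under the clamp's foot, then tighten the clamp with the black lever until the board is held firmly but not crushed. The lever has too little swing to do it in one go: whenever it reaches the cheek of the clamp, lift it off its serrations, swing it back, let it drop in and turn on. Leave the lever down on its serrations, go gently with the board, and leave the other things on the desk where they are.

Things in the scene. Friction and masses are not known exactly. Their poses are not given: they have to be found in the camera images.
- clamp: fixed plywood bench board, 15 mm thick, with an aluminium fence rail (300 mm along its x, 40 wide, 20 high) and a steel clamp arm reaching over the board. Origin on the plywood's top (15 mm above the desk) on the screw's upright axis. The board side is -y: the fence face is the plane y = +22 mm. The arm carries a U-shaped guard round the lever's hub, open to +y, its top at z = 84 mm
- screw: the clamp's screw with all it carries: below the arm a round rubber foot, 39 mm across, above it the lever. Origin on the axis at clamp z = 52 mm when fully up. It goes down 1.27 mm per rad of tightening (8 mm a turn), the lever with it. The foot is screwed on to a height set by hand: it starts 0.8 to 3 mm above the board's top, and the screw's pose does not tell how much
- axis (a point): on the axis at clamp z = 92 mm. How the clamp feels, as the force at grip across the lever while it is being turned at about 50 mm/s: 1 N while the foot is free; once it bears on the board the force grows by 8 to 12 N per rad. 6 N is just firm, 7 to 10 N is right, over 12 N crushes the board. When the motion stops the force falls back to some 2 N, but the clamp stays tight
- lever (a joint): swing of the black lever about the axis, rad: 0 = along the clamp's +y; grows clockwise seen from above, which tightens. The guard's cheeks stop it at -0.84 and +0.84 (a stop feels like a tight screw). While the handle is down its 12 serrations (one every 30 degrees, 6 degrees of play) turn the screw both ways: swung back without lifting it loosens
- handle (a joint): lift of the lever off its serrations, m: 0 = down and engaged, 0.010 = top of travel. Spring and weight press it down with 6 to 8 N. The serrations are clear above 0.005; dropped on their tips it sits at 0.002 to 0.005 and falls in as it is turned on. Take the load off the lever before lifting it
- grip (a point): middle of the lever's straight level black grip: a bar 13 mm thick, 16 mm high and 47 mm long that points away from the axis; this point is 74 mm from the axis and at clamp z = 92 mm when the screw is fully up. Free space below it for 55 mm, down to the rail's top
- board: white gessoed board, 405 x 290 x 10 mm, 0.2 to 0.4 kg, loose and flat on the plywood; origin at the centre of its underside, x along its long side, which lies along the fence. One long edge starts 10 to 40 mm from the fence, slightly askew; flush against it, the board's centre is at clamp y = -0.123. The opposite long edge juts out 10 to 50 mm over the plywood's edge, free for pushing
- paint_tube_01: bystander: loose paint tube, 138 x 38 x 25 mm, left of the work
- paint_tube_06: bystander: loose paint tube, 131 x 32 x 21 mm, left of the work
- gesso_jar: bystander: large black screw-lid jar, 76 mm across, 82 mm tall, behind and left of the lever
- medium_jar: bystander: small black screw-lid jar, 55 mm across, 54 mm tall, behind and left of the lever
- tape: bystander: roll of masking tape, 110 mm across, 24 mm tall, lying to the right of the board
- eraser: bystander: eraser, 45 x 21 x 13 mm, left of the rail, below the sweep of the lever
- brush: bystander: paint brush, 192 mm long, 10 mm thick, lying to the right of the board

How it is judged (in metres and radians):
On the way:
1. the board lies flush against the fence, the clamp still loose (y of board in the frame of clamp above -0.1265 m and angle between the x axis of board and the x axis of clamp, either way round below 0.02 rad and contact force between screw and board below 3 N), for 0.2 s.
At the end, for the whole second after the job is handed in: the board lies flat and still with its edge within 3.5 mm of the fence and square to it within 0.02 rad, the clamp's foot presses it with more than 30 N, and the lever is down on its serrations (lift under 3 mm) (y of board in the frame of clamp above -0.1265 m and angle between the x axis of board and the x axis of clamp, either way round below 0.02 rad and contact force between screw and board above 30 N and value of joint handle below 0.003 m and linear speed of board below 0.01 m/s and angle between board's own z axis and vertical below 0.03 rad); the robot touches nothing.
It fails at once if the clamp presses the board with more than 90 N (crushed) (contact force between screw and board above 90 N).
It fails at once if the gripper presses on the board with more than 60 N (rammed) (contact force between the fingers and board above 60 N).
It fails at once if a bystander (tube, jar, tape, eraser or brush) is shifted by more than 30 mm (distance of any of paint_tube_01, paint_tube_06, gesso_jar, medium_jar, tape, eraser, brush from where it was at the start of the episode above 0.03 m).
It also fails if it takes over 72 s, if anything falls off the work surface, if the arm or the gripper's body presses on something with over 40 N, if the wrist force passes 120 N, or if a joint passes its speed limit or range.

## Robot

A 6-joint arm with a two-finger parallel gripper is mounted at the origin on the work surface; the furniture and walls round the work are solid. World frame = base frame: x ahead of the robot, y to its left, z up, the work surface at z = 0. Lengths are in mm, angles in rad, forces in N, time in s.
With the tool pointing down it reaches from about 300 to 750 mm from the base axis. Payload 8.5 kg.
Tool frame: the origin (TCP) lies between the finger pads; the fingertips stand 22 mm ahead of it and the grasp point (between the pads) lies 3 mm ahead of it; z points along the fingers, y is the line along which they close (so a half turn about z gives the same grasp; the last joint's range is limited). The gripper opens to 88 mm and grips with 3 to 60 N. Pads are 18 mm wide; open, the fingers measure 123 mm over their backs; the gripper's body (75 mm by 187 mm) begins 45 mm behind the grasp point.
Start: joints at [-1.431, 0.381, 1.297, -0, 1.464, -0.215], TCP at [191.065, -515.727, 260.748] pointing down, gripper open.
Joint ranges: [-3.11, 3.11], [-0.89, 2.33], [0.22, 2.48], [-1.42, 4.56], [0.17, 2.85], [-2.88, 2.88]. Speed limits (rad/s): [2.39, 2.39, 3.14, 3.14, 3.14, 3.14].

## Interface

Orientations are given as a 3x3 rotation matrix whose columns are the frame's x, y, z axes.
In Python, from workcell import get_obs, capture, finish_job gives the robot as it stands.
- The arm moves only by the shell command python3 -m pendant 'ROWS' [OPENING]. ROWS is JSON, a list of rows, each a list of 6 numbers: the shift along the world's x, y, z in mm, then the turn, a rotation vector about the world's x, y, z in degrees. In form: [[dx, dy, dz, ax, ay, az], ...]. A call has 1 to 12 rows; each row is the pose to reach, as a shift and turn from the pose commanded when the call began; what a row does not reach only later rows make up. A row lasts 1/8 s, in which the tool goes at most 62.5 mm and 10.7 degrees, less where a joint would pass 70% of its speed; a pose out of reach is approached as far as the arm can. A call with a gripper value outside its range is refused whole. OPENING is the closure, from 0 (fully open) to 1 (shut), set as the call begins (- or left out, the last holds). The fingers move at their own pace and stop on an object; the grip force is fixed at half the most. Time passes only in rows, so rows that repeat a pose let the fingers close. It gives the time, the measured TCP pose, the force, the opening and the grip force at its end, in the units of the state.
- get_obs(): the state, without advancing time (a new reading comes with each control period).
- capture(name): name is "scene" or "top"; returns a dict with "color" (400x640x3 uint8, red, green, blue), "vfov" (degrees; the focal length in pixels is half the picture's height over the tangent of half this angle, whatever the lens; pixels are square), "cx", "cy" (the principal point, pixels), "k1" (the pictures are not rectified: a ray, as slopes to the right and down, at radius r is drawn at 1 + k1 r^2 times it, then the intrinsics apply), "R" (3x3) and "t" (3): a world point X has camera coordinates R X + t. Camera axes: x right, y down, z forward; pixel columns grow to the right and rows downward; lengths in mm; the calibration is good to about 2 mm. A picture is of the moment at which its call begins. There is no depth.
- finish_job(): hands the job in; it is judged then, once.
The state is a dict: "t": time; "q": joint angles; "joint_vel": joint speeds; "joint_torque": joint torques, N m; "position": TCP position; "tcp_rot": TCP orientation; "wrist_force": force on the tool from outside, world axes, zero at the start; "wrist_torque": the same for the moment, N m; "gripper_width": opening from 0.0 (shut) to 1.0 (fully open); "grasp_force": force on a finger pad.
Only numpy, scipy, OpenCV 4.12 (cv2) and the standard library are available. Lean on these libraries where they do the work, as an engineer would, in place of code of your own. Each camera call takes 0.05 s, during which the arm holds its last target. There are 200 camera calls.

## Working session

There is one attempt and no reset: what is moved stays moved. The work goes in short steps, Python scripts to look and compute and a shell command to move; the robot and the scene stay as the last step left them, time stands still between calls to the robot, and variables do not carry over. Pictures are saved under pics/ and viewed, at most 10 in all, crops included, and the job is handed in when it is done.

```bash
mkdir -p pics; ls
cat > h.py <<'E'
import numpy as np,cv2
from workcell import get_obs,capture
def K(c):
    h,w=c["color"].shape[:2]; f=h/2/np.tan(np.radians(c["vfov"])/2)
    return f
def ray(c,u,v):
    f=K(c); xd=np.array([(u-c["cx"])/f,(v-c["cy"])/f]); x=xd.copy()
    for _ in range(30): x=xd/(1+c["k1"]*(x@x))
    R=np.array(c["R"]);t=np.array(c["t"])
    return -R.T@t, R.T@np.array([x[0],x[1],1])
def at_z(c,u,v,z):
    o,d=ray(c,u,v); return o+d*(z-o[2])/d[2]
def proj(c,X):
    p=np.array(c["R"])@np.array(X,float)+np.array(c["t"]); x=p[:2]/p[2]; x=x*(1+c["k1"]*(x@x)); f=K(c)
    return np.array([c["cx"]+f*x[0],c["cy"]+f*x[1]])
E
python3 - <<'E'
from h import *
import pickle
for n in("scene","top"):
    c=capture(n); pickle.dump(c,open(n+".pkl","wb"))
    cv2.imwrite(f"pics/{n}0.png",cv2.cvtColor(c["color"],cv2.COLOR_RGB2BGR))
    o,_=ray(c,320,200); print(n,o,c["vfov"],c["k1"],[at_z(c,u,v,25).round() for u,v in((0,0),(639,0),(0,399),(639,399))])
print(get_obs())
E
```

```text
pics
scene [-203.13892002 -677.60240469 1042.73043152] 56.230399908862054 -0.07278719429027704 [array([-399., 4600.,   25.]), array([4950.,  470.,   25.]), array([-710.,   65.,   25.]), array([ 642., -979.,   25.])]
top [ 279.62188015   71.34049724 1161.40109464] 56.40525234344933 0.011959196796292792 [array([1054., 1124.,   25.]), array([1070., -943.,   25.]), array([-176.,  984.,   25.]), array([-145., -838.,   25.])]
{'t': 0.1, 'q': array([-1.43131713e+00,  3.81126408e-01,  1.29814405e+00, -3.80495627e-05,
        1.46362152e+00, -2.15290689e-01]), 'joint_vel': array([-7.00794633e-04,  1.11121721e-03, -3.45928488e-03, -2.59965172e-04,
       -2.50947585e-03,  5.20261497e-05]), 'joint_torque': array([ 3.01291657e-03, -4.38654470e+01, -2.24911129e+01,  7.14514358e-02,
        3.41986155e-02, -6.75678598e-05]), 'position': array([ 191.01835018, -515.52367617,  260.21449234]), 'tcp_rot': array([[ 9.37725053e-01,  3.47378292e-01, -2.18105622e-04],
       [ 3.47378277e-01, -9.37724208e-01,  1.28144715e-03],
       [ 2.40624002e-04, -1.27741025e-03, -9.99999155e-01]]), 'wrist_force': array([-0.21075653, -0.5309897 , -0.03108887]), 'wrist_torque': array([ 0.03784451,  0.00530802, -0.00912097]), 'grasp_force': 0.0, 'gripper_width': 1.0048540705870208}
```

View pics/scene0.png

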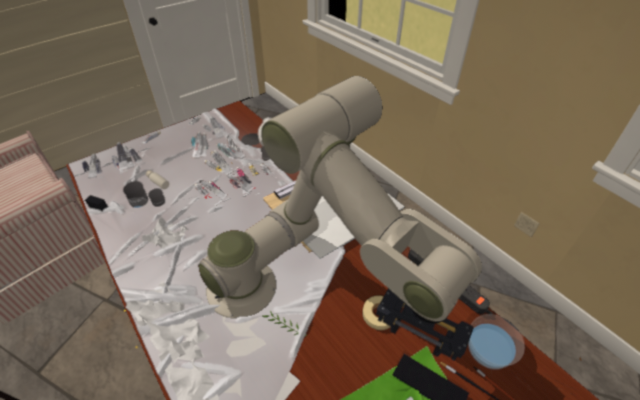

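View pics/top0.png

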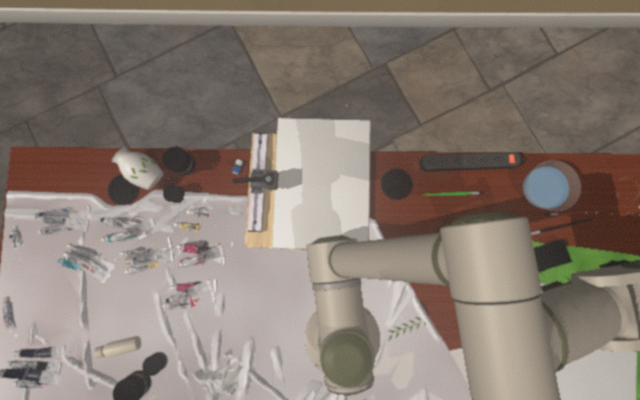

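The top view shows the board at u 275–370, v 120–248. The rail is at u 250–272, and the lever points left from (262,180). I'll enlarge that area.

Run:
```python
from h import *
import pickle
c=pickle.load(open("top.pkl","rb"))
im=cv2.cvtColor(c["color"],cv2.COLOR_RGB2BGR)[105:260,150:390]
im=cv2.resize(im,None,fx=3.3,fy=3.3,interpolation=cv2.INTER_CUBIC); cv2.imwrite("pics/topcrop.png",im); print(im.shape)
```

```text
(512, 792, 3)
```

View pics/topcrop.png

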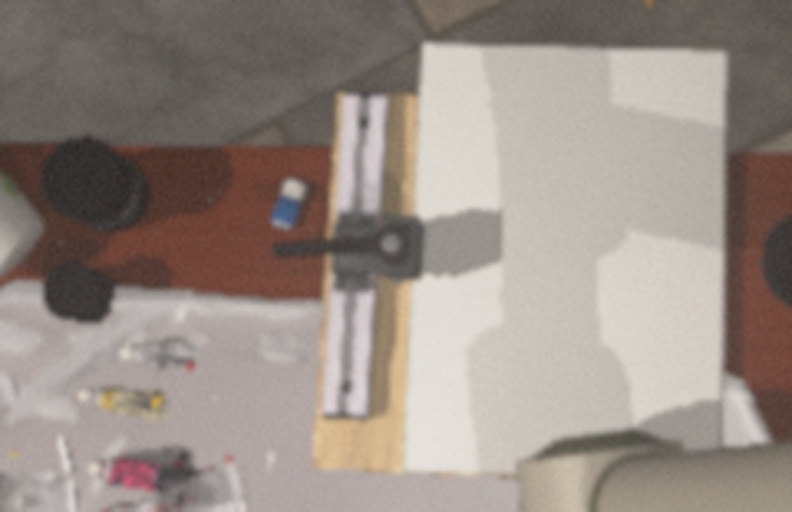

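The crop shows these points:
- Rail corners: about (342,95), (389,95), (323,415) and (368,417).
- Screw nut: (392,243). Lever tip: (275,250).
- Board corners: (423,42), (727,52) and (405,468).
- Eraser: (290,203).

Run:
```python
from h import *
import pickle
c=pickle.load(open("top.pkl","rb"))
P=lambda x,y,z: at_z(c,150+(x+.5)/3.3-.5,105+(y+.5)/3.3-.5,z).round(1)
for n,x,y,z in [("rail lt",342,95,35),("rail rt",389,95,35),("rail lb",323,415,35),("rail rb",368,417,35),("nut",392,243,112),("leverroot",365,243,107),("levertip",275,250,107),
 ("b lt",423,42,25),("b rt",727,52,25),("b lb",405,468,25),("b r low",722,440,25),("tape left",765,260,24),("eraser",290,203,13),("ply lb",315,468,15),("jar s",78,292,54),("jar s near lever",112,292,54)]:
    print(n,P(x,y,z))
for u,v in((382,184),(412,184),(397,169),(397,199),(425,194)): print(at_z(c,u,v,20).round())
```

```text
rail lt [614.9 282.6  35. ]
rail rt [615.4 238.3  35. ]
rail lb [314.3 289.8  35. ]
rail rb [313.  248.7  35. ]
nut [460.9 220.5 112. ]
leverroot [461.5 244.7 107. ]
levertip [454.4 322.7 107. ]
b lt [670.8 208.7  25. ]
b rt [664.  -81.1  25. ]
b lb [267.1 214.8  25. ]
b r low [296.6 -75.4  25. ]
tape left [ 464.3 -116.1   24. ]
eraser [515.4 332.6  13. ]
ply lb [265.9 299.4  15. ]
jar s [422.2 512.9  54. ]
jar s near lever [422.6 482.   54. ]
[ 463. -118.   20.]
[ 464. -211.   20.]
[ 511. -165.   20.]
[ 417. -164.   20.]
[ 434. -250.   20.]
```

Estimated poses:
- **Clamp:** origin about (462, 221.5), yaw about −0.029.
- **Lever:** about −0.1 rad.
- **Board:** about 32 mm from the fence, with its free edge at y ≈ −77.
- **Tape:** starts at y ≈ −116 around x = 464.

I'll push at x ≈ 365 to stay clear of the tape, with the open fingers lined up along the edge.

```bash
python3 -m pendant '[[15,35,0,0,0,6],[32,75,0,0,0,13],[50,118,0,0,0,20],[68,160,0,0,0,27],[86,202,0,0,0,34],[104,245,0,0,0,41],[122,287,0,0,0,48],[140,328,0,0,0,55],[157,368,0,0,0,62],[174,405,-30,0,0,68],[174,405,-70,0,0,68],[174,405,-110,0,0,68]]' 0
python3 -m pendant '[[0,0,-40,0,0,0],[0,0,-75,0,0,0],[0,0,-100,0,0,0],[0,0,-110,0,0,0],[0,0,-110,0,0,0]]'
python3 - <<'E'
from h import *
c=capture("top")
im=cv2.cvtColor(c["color"],cv2.COLOR_RGB2BGR)[105:260,200:440]
cv2.imwrite("pics/t1.png",cv2.resize(im,None,fx=3.3,fy=3.3,interpolation=cv2.INTER_CUBIC))
o=get_obs();print(o["tcp_rot"],o["wrist_force"])
E
```

```text
t: 1.6
position: [365.1, -110.1, 149.7]
tcp_rot: [[0.028, 1.0, 0.001], [1.0, -0.028, -0.0], [-0.0, 0.001, -1.0]]
wrist_force: [0.6, 0.3, -0.4]
gripper_width: 1.005
grasp_force: 0.0
t: 2.22
position: [365.0, -110.7, 40.7]
tcp_rot: [[0.029, 1.0, -0.001], [1.0, -0.029, 0.0], [0.0, -0.001, -1.0]]
wrist_force: [0.2, 1.0, 0.2]
gripper_width: 0.999
grasp_force: 0.0
[[ 2.91315516e-02  9.99575534e-01  3.23902107e-04]
 [ 9.99575560e-01 -2.91314746e-02 -2.39904069e-04]
 [-2.30366492e-04  3.30753408e-04 -9.99999919e-01]] [-0.27654166  0.59870804  0.48913355]
```

View pics/t1.png

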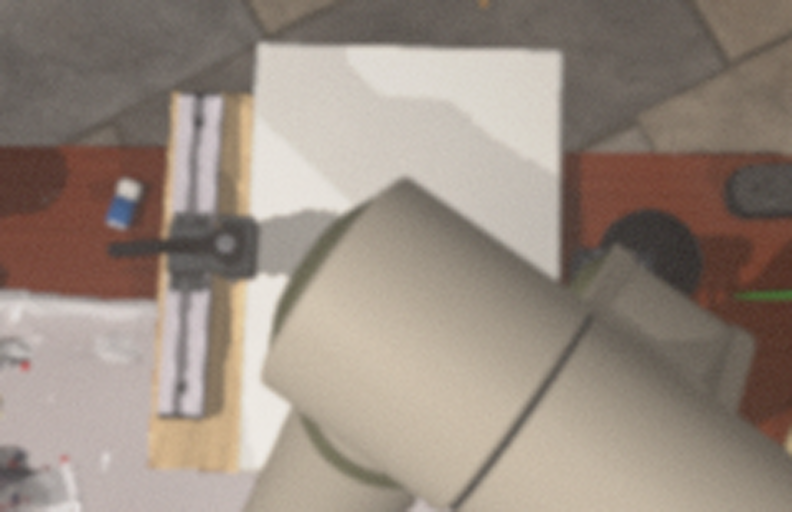

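The board is undisturbed, with its left edge still at x ≈ 255 in the crop. The gripper is down beside its free edge and clear of the tape, so I'll start pushing.

```bash
python3 -m pendant '[[0,8,0,0,0,0],[0,14,0,0,0,0],[1,20,0,0,0,0],[1,24,0,0,0,0],[1,28,0,0,0,0],[1,32,0,0,0,0],[1,36,0,0,0,0],[1,40,0,0,0,0],[1,40,0,0,0,0]]'
python3 -m pendant '[[0,3,0,0,0,0],[0,6,0,0,0,0],[0,8,0,0,0,0],[0,8,0,0,0,0]]'
```

```text
t: 3.4
position: [366.0, -70.4, 40.7]
tcp_rot: [[0.029, 1.0, -0.0], [1.0, -0.029, 0.0], [0.0, -0.0, -1.0]]
wrist_force: [-0.4, 0.2, -0.3]
gripper_width: 1.001
grasp_force: 0.0
t: 3.9
position: [365.9, -62.5, 40.7]
tcp_rot: [[0.029, 1.0, -0.0], [1.0, -0.029, 0.0], [0.0, -0.0, -1.0]]
wrist_force: [0.4, -0.3, -0.3]
gripper_width: 1.003
grasp_force: 0.1
```

```bash
python3 -m pendant '[[0,2,0,0,0,0],[0,4,0,0,0,0]]'
python3 - <<'E'
from h import *
c=capture("top")
im=cv2.cvtColor(c["color"],cv2.COLOR_RGB2BGR)[105:260,200:440]
cv2.imwrite("pics/t2.png",cv2.resize(im,None,fx=3.3,fy=3.3,interpolation=cv2.INTER_CUBIC))
E
```

```text
t: 4.15
position: [366.0, -58.6, 40.7]
tcp_rot: [[0.029, 1.0, -0.0], [1.0, -0.029, 0.0], [0.0, -0.0, -1.0]]
wrist_force: [-0.3, -1.3, 0.1]
gripper_width: 0.998
grasp_force: 1.0
```

View pics/t2.png

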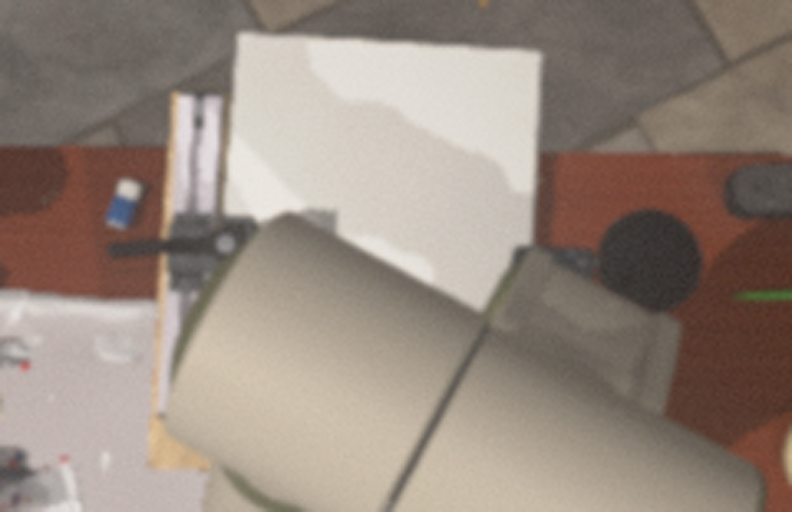

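The board is sliding. Its far-left corner is at (237,33), with about 11 mm still to go at the far end. I'll keep pushing in small steps and watch the force.

```bash
python3 -m pendant '[[0,2,0,0,0,0],[0,4,0,0,0,0]]'|grep -E "pos|wrist"
python3 -m pendant '[[0,2,0,0,0,0]]'|grep -E "pos|wrist"
python3 -m pendant '[[0,2,0,0,0,0]]'|grep -E "pos|wrist"
```

```text
position: [366.2, -54.7, 40.8]
wrist_force: [0.9, -7.0, -1.3]
position: [367.7, -53.8, 41.0]
wrist_force: [3.1, -12.6, -2.3]
position: [369.1, -52.9, 41.4]
wrist_force: [5.4, -18.2, -2.0]
```

Run:
```python
from h import *
o=get_obs();print(o["tcp_rot"].round(3),o["wrist_torque"],o["position"])
c=capture("top")
im=cv2.cvtColor(c["color"],cv2.COLOR_RGB2BGR)[105:260,200:440]
cv2.imwrite("pics/t3.png",cv2.resize(im,None,fx=3.3,fy=3.3,interpolation=cv2.INTER_CUBIC))
```

```text
[[ 0.031  0.999  0.008]
 [ 1.    -0.031 -0.005]
 [-0.004  0.008 -1.   ]] [-3.05952331 -0.86594548 -1.0942245 ] [369.11470357 -52.89147024  41.35664005]
```

View pics/t3.png

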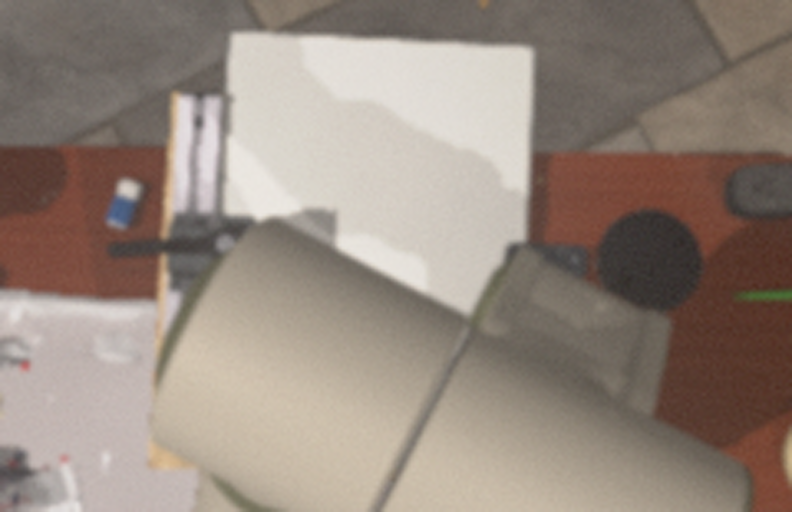

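The far end is nearly home: the corner is at (229,33) against the rail face at about x 223. The force is going into the near corner, so I'll re-push further along, past the tape.

```bash
python3 -m pendant '[[0,-15,0,0,0,0],[0,-32,0,0,0,0],[0,-32,40,0,0,0],[45,-32,40,0,0,0],[90,-32,40,0,0,0],[135,-32,40,0,0,0],[175,-32,40,0,0,0],[190,-32,20,0,0,0],[190,-32,0,0,0,0],[190,-27,0,0,0,0],[190,-20,0,0,0,0],[190,-18,0,0,0,0]]'|grep -E "pos|wrist"
python3 -m pendant '[[0,3,0,0,0,0],[0,5,0,0,0,0]]'|grep -E "pos|wrist"
```

```text
position: [556.2, -68.1, 41.6]
wrist_force: [-0.6, 0.4, 0.2]
position: [556.1, -63.6, 41.1]
wrist_force: [0.5, 0.4, 0.2]
```

```bash
for i in 1 2 3 ; do python3 -m pendant '[[0,2,0,0,0,0]]'|grep -E "pos|wrist"; done
```

```text
position: [556.2, -61.8, 40.9]
wrist_force: [1.3, -3.1, -0.4]
position: [556.4, -60.0, 40.9]
wrist_force: [1.7, -3.0, -0.3]
position: [556.6, -58.7, 40.9]
wrist_force: [0.1, -12.9, -1.5]
```

```bash
python3 -m pendant '[[0,1,0,0,0,0],[0,2,0,0,0,0],[0,2,0,0,0,0]]'|grep -E "pos|wrist"
python3 -m pendant '[[0,-10,0,0,0,0],[0,-20,0,0,0,0],[0,-20,40,0,0,0],[0,-20,85,0,0,0],[0,-20,130,0,0,0],[0,-40,160,0,0,0],[-60,-90,160,0,0,0],[-100,-130,160,0,0,0],[-100,-130,160,0,0,0]]'|grep -E "^t|pos|wrist"
python3 - <<'E'
from h import *
c=capture("top")
im=cv2.cvtColor(c["color"],cv2.COLOR_RGB2BGR)[105:260,200:440]
cv2.imwrite("pics/t4.png",cv2.resize(im,None,fx=3.3,fy=3.3,interpolation=cv2.INTER_CUBIC))
E
```

```text
position: [556.7, -58.6, 41.0]
wrist_force: [0.6, -17.2, -1.9]
t: 8.38
position: [454.0, -187.4, 200.9]
tcp_rot: [[0.033, 0.999, -0.001], [0.999, -0.033, 0.0], [0.0, -0.001, -1.0]]
wrist_force: [0.3, 1.3, 0.3]
```

View pics/t4.png

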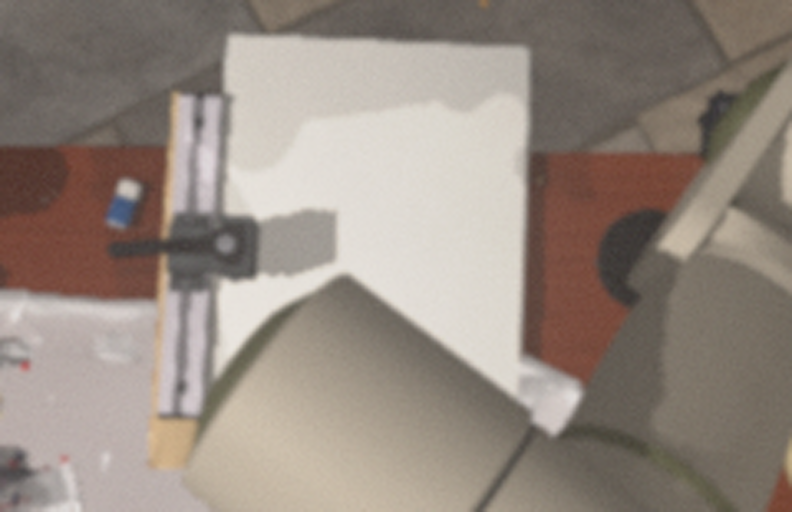

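The board edge now looks parallel to the rail face and against it: edge (224,95)→(214,310), rail (220,95)→(209,310). Next is the lever.

```bash
python3 -m pendant '[[0,50,0,0,0,0],[0,105,0,0,0,1],[0,160,0,0,0,2],[0,215,0,0,0,3],[0,270,0,0,0,4],[0,325,0,0,0,5],[0,380,0,0,0,6],[0,430,0,0,0,6.5],[0,465,0,0,0,6.5],[0,483,0,0,0,6.5],[0,483,0,0,0,6.5],[0,483,-40,0,0,6.5]]' 0.4
python3 -m pendant '[[0,0,-30,0,0,0],[0,0,-45,0,0,0],[0,0,-48,0,0,0],[0,0,-48,0,0,0]]'
python3 - <<'E'
from h import *
c=capture("scene"); x,y=proj(c,[457,297,107]); x,y=int(x),int(y);print(x,y)
im=cv2.cvtColor(c["color"],cv2.COLOR_RGB2BGR)[y-60:y+60,x-80:x+80]
cv2.imwrite("pics/s1.png",cv2.resize(im,None,fx=4,fy=4,interpolation=cv2.INTER_CUBIC))
E
```

```text
t: 9.93
position: [457.4, 297.0, 162.3]
tcp_rot: [[-0.084, 0.996, 0.006], [0.996, 0.084, 0.002], [0.001, 0.006, -1.0]]
wrist_force: [0.3, 0.0, -0.8]
gripper_width: 0.601
grasp_force: 0.0
t: 10.42
position: [456.6, 297.1, 113.6]
tcp_rot: [[-0.084, 0.996, 0.001], [0.996, 0.084, 0.0], [0.0, 0.001, -1.0]]
wrist_force: [-0.5, -0.3, 1.4]
gripper_width: 0.596
grasp_force: 0.0
301 161
```

View pics/s1.png

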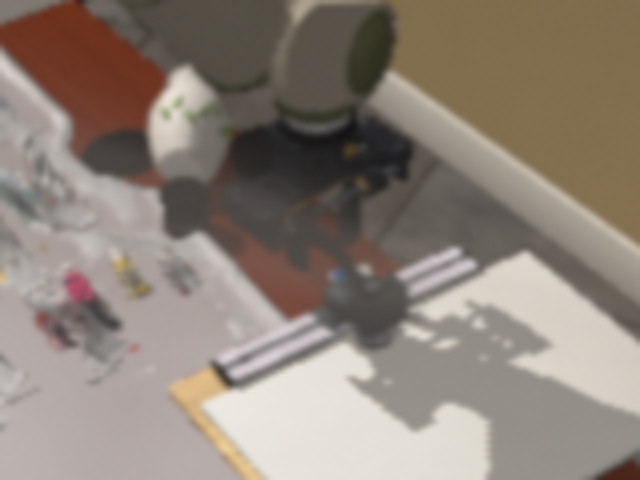

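The fingers straddle the lever just behind the hub at about (320,240), and the board is flush along the rail. I'll close the gripper.

```bash
python3 -m pendant '[[0,0,0,0,0,0],[0,0,0,0,0,0],[0,0,0,0,0,0],[0,0,0,0,0,0],[0,0,0,0,0,0],[0,0,0,0,0,0]]' 1
cat > arc.py <<'E'
# rows for swinging from lever angle a to b (world cw from +y), about centre C, from present commanded radius r
import numpy as np,sys
a,b,r,n=map(float,sys.argv[1:5]); n=int(n)
for k in range(1,n+1):
    p=a+(b-a)*k/n; print([round(r*(np.sin(p)-np.sin(a)),1),round(r*(np.cos(p)-np.cos(a)),1),0,0,0,round(-np.degrees(p-a),1)],end=',')
print()
E
python3 arc.py -0.084 0.75 76 11
```

```text
t: 11.22
position: [456.3, 297.3, 112.8]
tcp_rot: [[-0.084, 0.996, 0.001], [0.996, 0.084, 0.0], [0.0, 0.001, -1.0]]
wrist_force: [1.2, 0.6, 0.1]
gripper_width: 0.143
grasp_force: 30.0
[np.float64(5.8), np.float64(0.3), 0, 0, 0, np.float64(-4.3)],[np.float64(11.5), np.float64(0.1), 0, 0, 0, np.float64(-8.7)],[np.float64(17.2), np.float64(-0.5), 0, 0, 0, np.float64(-13.0)],[np.float64(22.9), np.float64(-1.6), 0, 0, 0, np.float64(-17.4)],[np.float64(28.5), np.float64(-3.0), 0, 0, 0, np.float64(-21.7)],[np.float64(33.9), np.float64(-4.9), 0, 0, 0, np.float64(-26.1)],[np.float64(39.2), np.float64(-7.2), 0, 0, 0, np.float64(-30.4)],[np.float64(44.3), np.float64(-9.9), 0, 0, 0, np.float64(-34.8)],[np.float64(49.2), np.float64(-12.9), 0, 0, 0, np.float64(-39.1)],[np.float64(53.8), np.float64(-16.4), 0, 0, 0, np.float64(-43.4)],[np.float64(58.2), np.float64(-20.1), 0, 0, 0, np.float64(-47.8)],
```

```bash
python3 -m pendant '[[5.8,0.3,-0.1,0,0,-4.3],[11.5,0.1,-0.2,0,0,-8.7],[17.2,-0.5,-0.3,0,0,-13],[22.9,-1.6,-0.4,0,0,-17.4],[28.5,-3,-0.5,0,0,-21.7],[33.9,-4.9,-0.6,0,0,-26.1]]'
python3 -m pendant '[[5.3,-2.3,-0.1,0,0,-4.3],[10.4,-5,-0.2,0,0,-8.7],[15.3,-8,-0.3,0,0,-13],[19.9,-11.5,-0.4,0,0,-17.3],[24.3,-15.2,-0.5,0,0,-21.7]]'
python3 arc.py 0.75 -0.72 76 12
```

```text
t: 11.98
position: [490.3, 292.7, 112.4]
tcp_rot: [[0.365, 0.931, 0.001], [0.931, -0.365, 0.001], [0.001, 0.0, -1.0]]
wrist_force: [0.7, 1.2, 1.7]
gripper_width: 0.142
grasp_force: 30.0
t: 12.6
position: [514.6, 277.6, 111.9]
tcp_rot: [[0.684, 0.73, 0.001], [0.73, -0.684, 0.001], [0.001, -0.0, -1.0]]
wrist_force: [0.5, 2.1, 2.0]
gripper_width: 0.143
grasp_force: 30.0
[np.float64(-7.2), np.float64(5.9), 0, 0, 0, np.float64(7.0)],[np.float64(-15.0), np.float64(10.9), 0, 0, 0, np.float64(14.0)],[np.float64(-23.4), np.float64(14.9), 0, 0, 0, np.float64(21.1)],[np.float64(-32.3), np.float64(17.8), 0, 0, 0, np.float64(28.1)],[np.float64(-41.4), np.float64(19.7), 0, 0, 0, np.float64(35.1)],[np.float64(-50.7), np.float64(20.4), 0, 0, 0, np.float64(42.1)],[np.float64(-60.0), np.float64(20.0), 0, 0, 0, np.float64(49.1)],[np.float64(-69.1), np.float64(18.4), 0, 0, 0, np.float64(56.1)],[np.float64(-78.0), np.float64(15.7), 0, 0, 0, np.float64(63.2)],[np.float64(-86.6), np.float64(12.0), 0, 0, 0, np.float64(70.2)],[np.float64(-94.6), np.float64(7.2), 0, 0, 0, np.float64(77.2)],[np.float64(-101.9), np.float64(1.5), 0, 0, 0, np.float64(84.2)],
```

The clamp still feels free at about 1 N. Unload, lift 8 mm, and swing back about 63° (two serrations plus half the play).

```bash
python3 arc.py 0.75 -0.35 76 9 | sed 's/np.float64//g'
python3 -m pendant '[[-2,1.8,0,0,0,2],[-2,1.8,4,0,0,2],[-2,1.8,8,0,0,2],[-2,1.8,8,0,0,2]]'
```

```text
[(-7.2), (5.9), 0, 0, 0, (7.0)],[(-15.0), (10.9), 0, 0, 0, (14.0)],[(-23.4), (14.9), 0, 0, 0, (21.0)],[(-32.2), (17.8), 0, 0, 0, (28.0)],[(-41.3), (19.7), 0, 0, 0, (35.0)],[(-50.5), (20.4), 0, 0, 0, (42.0)],[(-59.8), (20.0), 0, 0, 0, (49.0)],[(-69.0), (18.4), 0, 0, 0, (56.0)],[(-77.9), (15.8), 0, 0, 0, (63.0)],
t: 13.1
position: [511.8, 278.9, 119.4]
tcp_rot: [[0.655, 0.755, -0.001], [0.755, -0.655, -0.0], [-0.001, -0.001, -1.0]]
wrist_force: [0.1, 1.2, -7.4]
gripper_width: 0.146
grasp_force: 30.0
```

```bash
python3 -m pendant '[[-5.2,4.1,0,0,0,5],[-13,9.1,0,0,0,12],[-21.4,13.1,0,0,0,19],[-30.2,16,0,0,0,26],[-39.3,17.9,0,0,0,33],[-48.5,18.6,0,0,0,40],[-57.8,18.2,0,0,0,47],[-67,16.6,0,0,0,54],[-75.9,14,0,0,0,61],[-75.9,14,0,0,0,61]]'
python3 -m pendant '[[0,0,-4,0,0,0],[0,0,-8,0,0,0],[0,0,-8,0,0,0]]'
python3 arc.py -0.35 0.75 76 13| sed 's/np.float64//g'
```

```text
t: 14.35
position: [436.4, 292.1, 119.6]
tcp_rot: [[-0.345, 0.939, 0.001], [0.939, 0.345, -0.002], [-0.002, -0.0, -1.0]]
wrist_force: [5.2, -3.2, -7.0]
gripper_width: 0.141
grasp_force: 30.0
t: 14.72
position: [436.8, 292.9, 111.9]
tcp_rot: [[-0.343, 0.939, 0.001], [0.939, 0.343, -0.0], [-0.001, 0.001, -1.0]]
wrist_force: [3.4, -2.2, -1.7]
gripper_width: 0.14
grasp_force: 30.0
[(6.1), (1.9), 0, 0, 0, (-4.8)],[(12.4), (3.4), 0, 0, 0, (-9.7)],[(18.8), (4.3), 0, 0, 0, (-14.5)],[(25.2), (4.6), 0, 0, 0, (-19.4)],[(31.6), (4.4), 0, 0, 0, (-24.2)],[(38.0), (3.7), 0, 0, 0, (-29.1)],[(44.3), (2.4), 0, 0, 0, (-33.9)],[(50.5), (0.6), 0, 0, 0, (-38.8)],[(56.5), (-1.7), 0, 0, 0, (-43.6)],[(62.2), (-4.6), 0, 0, 0, (-48.5)],[(67.8), (-7.9), 0, 0, 0, (-53.3)],[(73.0), (-11.6), 0, 0, 0, (-58.2)],[(77.9), (-15.8), 0, 0, 0, (-63.0)],
```

```bash
cat > f.py <<'E'
from h import *
o=get_obs();R=o["tcp_rot"];p=np.arctan2(R[0,0],R[1,0]);F=o["wrist_force"]
t=np.array([np.cos(p),-np.sin(p)]);r=np.array([np.sin(p),np.cos(p)])
print("ang %.3f Ftan %.2f Frad %.2f Fz %.2f z %.1f T %.2f t %.2f"%(p,-F[:2]@t,F[:2]@r,F[2],o["position"][2],o["wrist_torque"][2],o["t"]))
E
python3 -m pendant '[[6.1,1.9,0,0,0,-4.8],[12.4,3.4,-0.1,0,0,-9.7],[18.8,4.3,-0.2,0,0,-14.5],[25.2,4.6,-0.3,0,0,-19.4]]' >/dev/null; python3 f.py
python3 -m pendant '[[6.4,-0.2,-0.1,0,0,-4.8],[12.8,-0.9,-0.2,0,0,-9.7]]' >/dev/null; python3 f.py
```

```text
ang -0.008 Ftan -0.81 Frad -0.91 Fz -1.04 z 111.7 T 0.14 t 15.22
ang 0.161 Ftan -0.73 Frad -1.23 Fz -0.47 z 111.5 T 0.20 t 15.47
```

Because the lever is gripped rigidly, part of the load shows up as wrist torque. I'll compute the equivalent force from the total moment about the axis.

```bash
sed -i 's|^print.*|M=-F[:2]@t*.076+o["wrist_torque"][2]; print("Feq %.2f"%(M/.074))\n&|' f.py
python3 -m pendant '[[6.3,-1.3,-0.1,0,0,-4.8],[12.5,-3.1,-0.2,0,0,-9.7]]' >/dev/null; python3 f.py
python3 -m pendant '[[6,-2.3,-0.1,0,0,-4.8],[11.7,-5.2,-0.2,0,0,-9.7]]' >/dev/null; python3 f.py
```

```text
Feq 1.48
ang 0.330 Ftan -0.53 Frad 0.00 Fz -0.61 z 111.4 T 0.15 t 15.72
Feq 1.25
ang 0.500 Ftan -0.19 Frad 0.48 Fz -1.53 z 111.2 T 0.11 t 15.97
```

Still free. I'll finish the stroke.

```bash
python3 -m pendant '[[5.6,-3.3,-0.1,0,0,-4.8],[10.8,-7,-0.2,0,0,-9.7]]' >/dev/null; python3 f.py
python3 -m pendant '[[4.9,-4.2,-0.1,0,0,-4.8]]' >/dev/null; python3 f.py
```

```text
Feq 0.93
ang 0.669 Ftan 0.43 Frad 1.16 Fz 0.34 z 111.0 T 0.04 t 16.23
Feq 1.32
ang 0.753 Ftan 0.45 Frad 2.04 Fz -0.80 z 110.9 T 0.06 t 16.35
```

```bash
python3 -m pendant '[[-2,1.8,0,0,0,2],[-2,1.8,4,0,0,2],[-2,1.8,8,0,0,2],[-2,1.8,8,0,0,2]]'>/dev/null; python3 f.py
python3 -m pendant '[[-5.2,4.1,0,0,0,5],[-13,9.1,0,0,0,12],[-21.4,13.1,0,0,0,19],[-30.2,16,0,0,0,26],[-39.3,17.9,0,0,0,33],[-48.5,18.6,0,0,0,40],[-57.8,18.2,0,0,0,47],[-67,16.6,0,0,0,54],[-75.9,14,0,0,0,61],[-75.9,14,0,0,0,61]]' >/dev/null; python3 f.py
python3 -m pendant '[[0,0,-4,0,0,0],[0,0,-8.5,0,0,0],[0,0,-8.5,0,0,0]]'>/dev/null; python3 f.py
```

```text
Feq -0.76
ang 0.715 Ftan -0.54 Frad 0.64 Fz -7.56 z 118.3 T -0.02 t 16.85
Feq 0.05
ang -0.352 Ftan -2.75 Frad -4.02 Fz -6.41 z 118.5 T 0.21 t 18.10
Feq 0.91
ang -0.350 Ftan -1.15 Frad -2.84 Fz 0.94 z 110.3 T 0.16 t 18.48
```

```bash
python3 -m pendant '[[6.1,1.9,0,0,0,-4.8],[12.4,3.4,-0.1,0,0,-9.7]]' >/dev/null; python3 f.py
python3 -m pendant '[[6.4,0.9,-0.1,0,0,-4.8],[12.8,1.2,-0.2,0,0,-9.7]]' >/dev/null; python3 f.py
```

```text
Feq 0.80
ang -0.178 Ftan -0.71 Frad -1.89 Fz -0.01 z 110.3 T 0.11 t 18.73
Feq 0.19
ang -0.008 Ftan -1.96 Frad -1.33 Fz -0.16 z 110.2 T 0.16 t 18.98
```

```bash
python3 -m pendant '[[6.4,-0.2,-0.1,0,0,-4.8],[12.8,-0.9,-0.2,0,0,-9.7]]' >/dev/null; python3 f.py
python3 -m pendant '[[6.3,-1.3,-0.1,0,0,-4.8],[12.5,-3.1,-0.2,0,0,-9.7]]' >/dev/null; python3 f.py
python3 -m pendant '[[6,-2.3,-0.1,0,0,-4.8],[11.7,-5.2,-0.2,0,0,-9.7]]' >/dev/null; python3 f.py
```

```text
Feq 0.71
ang 0.161 Ftan -0.67 Frad -0.10 Fz -0.52 z 110.0 T 0.10 t 19.23
Feq 1.93
ang 0.330 Ftan 0.31 Frad 0.82 Fz 0.38 z 109.8 T 0.12 t 19.48
Feq 2.46
ang 0.499 Ftan 1.17 Frad 1.59 Fz 1.16 z 109.7 T 0.09 t 19.73
```

```bash
python3 -m pendant '[[5.6,-3.3,-0.1,0,0,-4.8],[10.8,-7,-0.2,0,0,-9.7]]' >/dev/null; python3 f.py
python3 -m pendant '[[4.9,-4.2,-0.1,0,0,-4.8]]' >/dev/null; python3 f.py
```

```text
Feq 3.29
ang 0.669 Ftan 1.69 Frad 1.40 Fz 1.50 z 109.6 T 0.12 t 19.98
Feq 5.07
ang 0.752 Ftan 3.26 Frad 2.17 Fz 1.42 z 109.5 T 0.13 t 20.10
```

The foot came into contact near 0.4 rad, and the load is now about 4–5 N. One more short stroke: swing back 33° (one serration plus half the play).

```bash
python3 -m pendant '[[-2,1.8,0,0,0,2],[-2,1.8,0,0,0,2],[-2,1.8,4,0,0,2],[-2,1.8,8,0,0,2],[-2,1.8,8,0,0,2]]'>/dev/null; python3 f.py
python3 -m pendant '[[-5.2,4.1,0,0,0,5],[-13,9.1,0,0,0,12],[-21.4,13.1,0,0,0,19],[-30.2,16,0,0,0,26],[-36.6,17.4,0,0,0,31],[-36.6,17.4,0,0,0,31]]' >/dev/null; python3 f.py
python3 -m pendant '[[0,0,-4,0,0,0],[0,0,-8.5,0,0,0],[0,0,-8.5,0,0,0]]'>/dev/null; python3 f.py
python3 arc.py 0.174 0.688 76 6| sed 's/np.float64//g'
```

```text
Feq 0.56
ang 0.715 Ftan 0.84 Frad 2.39 Fz -7.05 z 116.4 T -0.02 t 20.73
Feq -0.38
ang 0.174 Ftan -2.14 Frad -0.43 Fz -7.17 z 116.4 T 0.13 t 21.48
Feq -0.11
ang 0.175 Ftan 0.11 Frad 1.16 Fz 3.73 z 109.1 T -0.02 t 21.85
[(6.4), (-1.4), 0, 0, 0, (-4.9)],[(12.6), (-3.3), 0, 0, 0, (-9.8)],[(18.6), (-5.8), 0, 0, 0, (-14.7)],[(24.4), (-8.8), 0, 0, 0, (-19.6)],[(29.9), (-12.2), 0, 0, 0, (-24.5)],[(35.1), (-16.1), 0, 0, 0, (-29.5)],
```

```bash
python3 -m pendant '[[6.4,-1.4,0.3,0,0,-4.9],[12.6,-3.3,0.3,0,0,-9.8]]' >/dev/null; python3 f.py
python3 -m pendant '[[6,-2.5,0,0,0,-4.9]]' >/dev/null; python3 f.py
python3 -m pendant '[[5.8,-3,0,0,0,-4.9]]' >/dev/null; python3 f.py
```

```text
Feq 5.45
ang 0.348 Ftan 3.57 Frad 1.00 Fz 3.22 z 109.2 T 0.13 t 22.10
Feq 6.49
ang 0.434 Ftan 4.23 Frad 1.73 Fz 2.47 z 109.2 T 0.16 t 22.23
Feq 5.50
ang 0.519 Ftan 3.78 Frad 2.49 Fz 2.89 z 109.2 T 0.12 t 22.35
```

```bash
python3 -m pendant '[[5.5,-3.4,0,0,0,-4.9]]' >/dev/null; python3 f.py
python3 -m pendant '[[5.2,-3.9,0,0,0,-4.9]]' >/dev/null; python3 f.py
```

```text
Feq 7.56
ang 0.605 Ftan 5.06 Frad 1.84 Fz 2.07 z 109.2 T 0.18 t 22.48
Feq 7.83
ang 0.690 Ftan 5.80 Frad 2.10 Fz 3.04 z 109.2 T 0.14 t 22.60
```

```bash
python3 -m pendant '[[3.5,-2.9,0,0,0,-3.4]]' >/dev/null; python3 f.py
python3 -m pendant '[[-2,1.7,0,0,0,2],[-2,1.7,0,0,0,2]]'>/dev/null; python3 f.py
python3 -m pendant '[[0,0,0,0,0,0],[0,0,0,0,0,0],[0,0,0,0,0,0],[0,0,0,0,0,0],[0,0,15,0,0,0],[0,0,40,0,0,0],[0,0,70,0,0,0],[0,0,100,0,0,0],[0,-40,140,0,0,0],[-40,-90,140,0,0,0],[-80,-140,140,0,0,0],[-110,-190,140,0,0,0]]' 0.5
python3 -m pendant '[[0,-50,0,0,0,0],[0,-100,0,0,0,0],[0,-150,0,0,0,0],[0,-200,0,0,0,0],[0,-250,0,0,0,0],[0,-290,0,0,0,0],[0,-290,0,0,0,0]]'
python3 - <<'E'
from h import *
c=capture("top")
im=cv2.cvtColor(c["color"],cv2.COLOR_RGB2BGR)[105:260,150:390]
cv2.imwrite("pics/t5.png",cv2.resize(im,None,fx=3.3,fy=3.3,interpolation=cv2.INTER_CUBIC))
E
```

```text
Feq 7.53
ang 0.749 Ftan 5.58 Frad 1.47 Fz 1.62 z 109.1 T 0.13 t 22.73
Feq 2.30
ang 0.710 Ftan 2.68 Frad 4.05 Fz 3.50 z 109.1 T -0.03 t 22.98
t: 24.48
position: [400.7, 88.0, 249.6]
tcp_rot: [[0.652, 0.758, 0.002], [0.758, -0.652, -0.0], [0.001, 0.002, -1.0]]
wrist_force: [0.4, -1.2, 0.5]
gripper_width: 0.505
grasp_force: 0.0
t: 25.35
position: [402.1, -203.0, 249.2]
tcp_rot: [[0.656, 0.755, 0.001], [0.755, -0.656, -0.001], [-0.0, 0.001, -1.0]]
wrist_force: [-0.6, 0.7, 0.4]
gripper_width: 0.5
grasp_force: 0.0
```

View pics/t5.png

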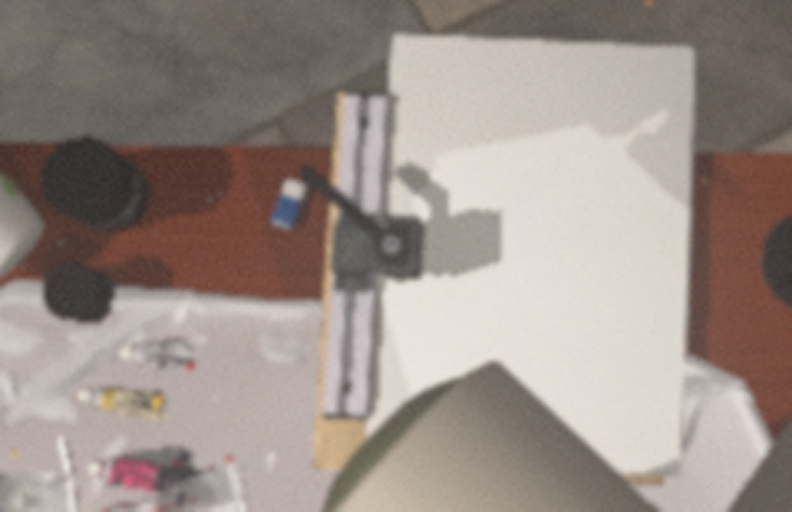

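Tightening ended at about 7.5–8 N, with the lever down on its serrations, the board against the rail and the eraser and jars in place. A quick check of the geometry, then I'll hand in.

Run:
```python
from h import *
import pickle
c=pickle.load(open("top.pkl","rb"))
P=lambda x,y,z: at_z(c,150+(x+.5)/3.3-.5,105+(y+.5)/3.3-.5,z)
for a,b,z in(((390,95),(371,416),35),((342,95),(323,415),35),((391,34),(378,330),25),((694,47),(683,455),25)):
    A,B=P(*a,z),P(*b,z); print(A.round(1),B.round(1),((A-B)[1]/(A-B)[0]).round(4))
o=P(391,34,25);o2=P(694,47,25);print("short edge",(o2-o).round(1))
```

```text
[615.4 237.3  35. ] [313.9 245.9  35. ] -0.0286
[614.9 282.6  35. ] [314.3 289.8  35. ] -0.0242
[678.3 239.5  25. ] [393.9 243.5  25. ] -0.0138
[668.6 -49.7  25. ] [282.4 -39.7  25. ] -0.0259
short edge [  -9.7 -289.3    0. ]
```

```bash
python3 -c "
from workcell import finish_job
print(finish_job())"
```

```text
the job is handed in; nothing more can be done
None
```

I handed the job in with the board flush against the fence, the clamp tightened to about 7.5–8 N at the grip, the lever down on its serrations and the arm clear, but the hand-in returned no verdict.

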